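Shut the draught shield of a bench balance

ROBOT

A 6-joint arm with a two-finger parallel gripper is mounted at the origin on the work surface. World frame = base frame: x ahead of the robot, y to its left, z up, the work surface at z = 0. Lengths are in m, angles in rad, forces in N, time in s.
With the tool pointing down it reaches from about 0.4 to 0.825 m from the base axis. Payload 7 kg.
Tool frame: the origin (TCP) lies between the finger pads; the fingertips stand 11 mm ahead of it and the grasp point (between the pads) lies 8 mm behind it; x points along the fingers, z is the direction in which the jaws open and shut, and the axes are right-handed (so a half turn about x gives the same grasp; the last joint's range is limited). The gripper opens to 88 mm and grips with 3 to 60 N. Pads are 19 mm wide; open, the fingers measure 130 mm over their backs; the gripper's body (78 mm by 193 mm) begins 47 mm behind the grasp point.
Start: joints at [-0.981, 0.359, 0.012, 0, -1.224, -0.288], TCP at [0.201, -0.644, 0.238] pointing down, gripper open.
Joint ranges: [-3.07, 3.07], [-1.43, 2.12], [-1.02, 1.25], [-3.03, 1.67], [-3.05, -0], [-3.03, 3.03]. Speed limits (rad/s): [2.39, 2.39, 3.01, 3.14, 3.14, 3.14].

INTERFACE

Orientations are given as [roll, pitch, yaw] about the fixed x, y, z axes, in that order (R = Rz(yaw) Ry(pitch) Rx(roll)).
In Python, from station import arm gives the robot as it stands.
- The arm moves only by the tool jog_arm, never from a script. Its argument "motion" is a list of rows, each an object of numbers: "dx", "dy", "dz": the shift along the tool's x, y, z in m; "twist": the turn about the tool's x in degrees. In form: [{"dx": .., "dy": .., "dz": .., "twist": ..}, ...]. A call has 1 to 20 rows; each row is the pose to reach, as a shift and turn from the pose commanded when the call began, along the tool's axes at that moment; what a row does not reach only later rows make up. A row lasts 1/12 s, in which the tool goes at most 41.7 mm and 7.16 degrees, less where a joint would pass 70% of its speed; a pose out of reach is approached as far as the arm can. A call with a gripper value outside its range is refused whole. "gripper" is the finger opening in m, from 0 to 0.0876, set as the call begins (left out, the last holds). The fingers move at their own pace and stop on an object; "newtons" is the grip in N (left out, the last holds). Time passes only in rows, so rows that repeat a pose let the fingers close. It gives the time, the measured TCP pose, the force and the opening at its end, in the units of the state.
- arm.get_state(): the state, without advancing time (a new reading comes with each control period).
- arm.grab_frame(name): name is "scene" or "top"; returns the picture (420x560x3 uint8, red, green, blue); there is no depth.
- arm.camera_model(name): a dict with "camera_matrix" (3x3 intrinsics, pixels), "k1" (the pictures are not rectified: a ray, as slopes to the right and down, at radius r is drawn at 1 + k1 r^2 times it, then the intrinsics apply), "eye" and "attitude" of the camera in the world. Camera axes: x right, y down, z forward; pixel columns grow to the right and rows downward; lengths in m; the calibration is good to about 2 mm. A picture is of the moment at which its call begins. camera_model takes no time and is no camera call.
- arm.job_done(): hands the job in, once; it reports no verdict.
The state is a dict: "t": time; "q": joint angles; "qd": joint speeds; "joint_efforts": joint torques, N m; "eef_pos": TCP position; "ee_rot": TCP orientation; "force": force on the tool from outside, world axes, zero at the start; "moment": the same for the moment, N m; "width": finger opening in m.
Only numpy, scipy, OpenCV 4.12 (cv2) and the standard library are available. Lean on these libraries where they do the work, as an engineer would, in place of code of your own. Each camera call takes 0.05 s, during which the arm holds its last target.

TASK

Get the balance ready to weigh: push its roof panel and both of its side doors fully shut with the fingertips against the backs of their tabs, without slamming them and without gripping the tabs. Leave the beaker standing where it is on the pan and do not disturb the things around the balance; finish with the hand clear.

Things in the scene. Friction and masses are not known exactly. Their poses are not given: they have to be found in the camera images.
- balance: White balance fixed to the bench, 375 x 200 mm, 216 mm high. Origin on the bench under the middle of the weighing chamber (x, y -85 to 85 mm). Own x points from the low console with display (x -185 to -85, 49 mm high, nearest the robot) to the rear housing (x 85 to 190, as high as the chamber); y left, z up. Front pane fixed and clear; pan top 82 mm above the bench.
- roof (a joint): How far the clear sliding roof panel (164 x 150 mm, upper face 221 mm above the bench) is open, m: 0 is fully shut (tab at the console end of the chamber), up to 0.10 open. It opens along the balance's own +x, over the rear housing. Slides stiffly (about 1.5 N), stays where it is left, has a hard stop at 0.
- roof_tab (a point): Push tab standing up from the console-side edge of the roof panel: grey plate 8 mm thick along the slide, 92 mm wide across, its top 255 mm above the bench, standing 34 mm above the roof panel. This point is the middle of the tab and moves with it. To shut, push the face away from the console, towards the console. With the roof shut this point is at (-74, 0, 238) mm in the balance's frame.
- left_door (a joint): How far the clear left side door (164 mm long, 136 mm tall, outer face 91 mm along the balance's own y) is open, m: 0 is fully shut (tab at the console end of the chamber), up to 0.10 open. It opens along the balance's own +x, beside the rear housing. Slides stiffly (about 1.5 N), stays where it is left, has a hard stop at 0.
- left_door_tab (a point): Push tab standing out sideways from the console-side edge of the left door: grey plate 8 mm thick along the slide, reaching 42 mm out from the door, 50 mm tall, from 175 to 225 mm above the bench. This point is the middle of the tab and moves with it. To shut, push the face away from the console, towards the console. With the door shut this point is at (-78, 112, 200) mm in the balance's frame.
- right_door (a joint): How far the clear right side door (164 mm long, 136 mm tall, outer face -91 mm along the balance's own y) is open, m: 0 is fully shut (tab at the console end of the chamber), up to 0.10 open. It opens along the balance's own +x, beside the rear housing. Slides stiffly (about 1.5 N), stays where it is left, has a hard stop at 0.
- right_door_tab (a point): Push tab standing out sideways from the console-side edge of the right door: grey plate 8 mm thick along the slide, reaching 42 mm out from the door, 50 mm tall, from 175 to 225 mm above the bench. This point is the middle of the tab and moves with it. To shut, push the face away from the console, towards the console. With the door shut this point is at (-78, -112, 200) mm in the balance's frame.
- beaker: Small open glass beaker, 54 mm across the mouth, 65 mm tall, standing loose on the balance's pan inside the chamber. To be left alone. Origin at the centre of its underside.
- bottle: White closed plastic bottle, 48 mm diameter, about 120 mm tall, standing on the bench beside the balance. Bystander. Origin at the centre of its underside.
- jar: Amber closed jar, 58 mm diameter, 50 mm tall, standing on the bench beside the balance. Bystander. Origin at the centre of its underside.
- mould: Open six-pocket tray, a brick-coloured casting mould, 150 x 90 x 30 mm, lying on the bench beside the balance. Bystander. Origin at the centre of its underside.

How it is judged:
By the outcome, as a careful person would: the job done as asked, in the order asked, and still so for the second after the job is handed in, with the robot touching nothing.
It also fails if it takes over 48 s, if anything falls off the work surface, if the arm or the gripper's body presses on something with over 40 N, if the wrist force passes 120 N, or if a joint passes its speed limit or range.

## Working session

There is one attempt and no reset: what is moved stays moved. The work goes in short steps, Python scripts to look and compute and a tool call to move; the robot and the scene stay as the last step left them, time stands still between calls to the robot, and variables do not carry over. Pictures are saved under pics/ and viewed, and the job is handed in when it is done.

Besides the shell and the picture viewer there is one more tool, called after "Emit:" in YAML: its name, and indented under it one key for each argument. jog_arm: Moves the arm, as the interface text tells. Its arguments: {"type":"object","properties":{"motion":{"type":"array"},"gripper":{"type":"number"},"newtons":{"type":"number"}},"required":["motion"]}

```bash
ls; mkdir -p pics; python3 - <<'E'
from station import arm
import cv2
print(arm.get_state())
for n in("scene","top"):
    print(arm.camera_model(n)); cv2.imwrite(f"pics/{n}0.png",arm.grab_frame(n)[:,:,::-1])
E
```

```text
pics
{'t': 0.0, 'q': array([-9.80918922e-01,  3.59375215e-01,  1.10704998e-02, -3.62362553e-04,
       -1.22410232e+00, -2.88113694e-01]), 'qd': array([ 4.47551988e-05, -1.16029166e-04, -4.68918346e-04,  1.26877993e-03,
       -1.27244511e-05,  1.33584679e-03]), 'joint_efforts': array([-1.25665880e-03, -5.82719100e+01,  2.93058980e+01,  6.99707687e+00,
        7.01944882e-03, -2.02169063e-04]), 'eef_pos': array([ 0.20046233, -0.6440539 ,  0.23663309]), 'ee_rot': array([0.07972363, 1.56914998, 1.95216027]), 'force': array([-0.5810019 ,  0.91866553,  0.84967639]), 'moment': array([-0.00202221,  0.02972029, -0.02423064]), 'width': 0.08768948209141361}
{'camera_matrix': array([[419.50286809,   0.        , 283.87829232],
       [  0.        , 419.50286809, 205.03204154],
       [  0.        ,   0.        ,   1.        ]]), 'k1': -0.06415230647095833, 'eye': array([0.47191912, 0.27821348, 1.02428559]), 'attitude': array([-2.85677747,  0.0035816 , -2.8199824 ])}
{'camera_matrix': array([[421.41928861,   0.        , 273.90853377],
       [  0.        , 421.41928861, 207.32692983],
       [  0.        ,   0.        ,   1.        ]]), 'k1': -0.04140383772388274, 'eye': array([0.39175076, 0.01889547, 1.11284147]), 'attitude': array([-2.96589559, -0.00892657, -1.54798979])}
```

View pics/scene0.png

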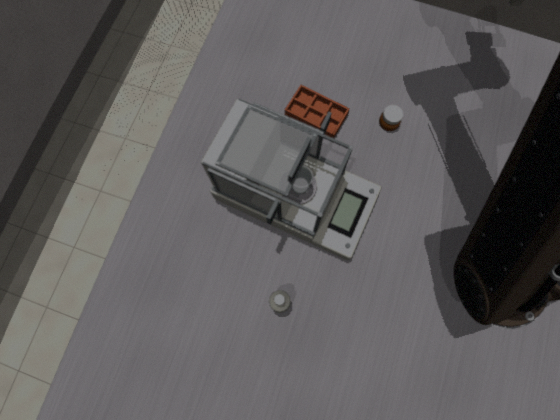

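View pics/top0.png

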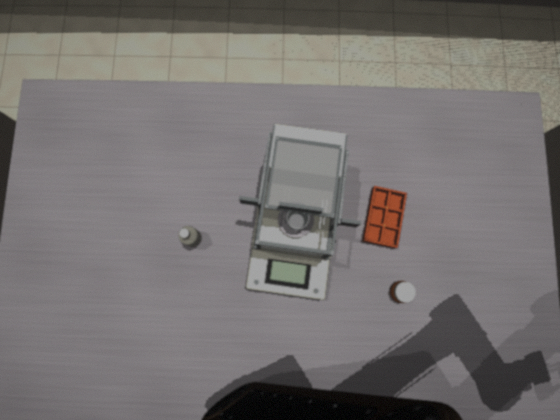

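The scene view shows the balance at about (290,180), with the mould at (317,110), the jar at (392,117) and the bottle at (280,300). In the top view the console is at (288,275), the roof tab near (292,208), the left tab near (250,201) and the right tab near (350,223). I'll zoom in next.

```bash
cat > h.py <<'E'
import numpy as np,cv2
from scipy.spatial.transform import Rotation as Ro
from station import arm
def ray(n,u,v):
    c=arm.camera_model(n);K=np.array(c["camera_matrix"])
    p=cv2.undistortPoints(np.array([[[u,v]]],float),K,np.array([c["k1"],0,0,0,0.]))[0,0]
    return np.array(c["eye"]),Ro.from_euler('xyz',c["attitude"]).as_matrix()@np.array([p[0],p[1],1])
def onz(n,u,v,z):
    e,d=ray(n,u,v);return e+d*(z-e[2])/d[2]
def proj(n,P):
    c=arm.camera_model(n);R=Ro.from_euler('xyz',c["attitude"]).as_matrix()
    return cv2.projectPoints(np.atleast_2d(P).astype(float),cv2.Rodrigues(R.T)[0],-R.T@np.array(c["eye"]),np.array(c["camera_matrix"]),np.array([c["k1"],0,0,0,0.]))[0][:,0]
E
python3 - <<'E'
import cv2
a=cv2.imread("pics/top0.png")[110:310,220:420]
cv2.imwrite("pics/top0z.png",cv2.resize(a,(800,600) if 0 else (600,600),interpolation=cv2.INTER_CUBIC))
a=cv2.imread("pics/scene0.png")[90:270,190:390]
cv2.imwrite("pics/scene0z.png",cv2.resize(a,None,fx=3.3,fy=3.3,interpolation=cv2.INTER_CUBIC))
E
```

```text
(no output)
```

View pics/top0z.png

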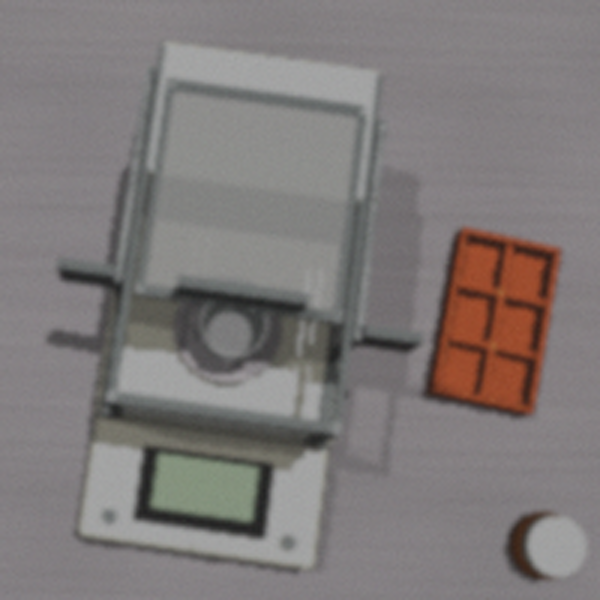

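View pics/scene0z.png

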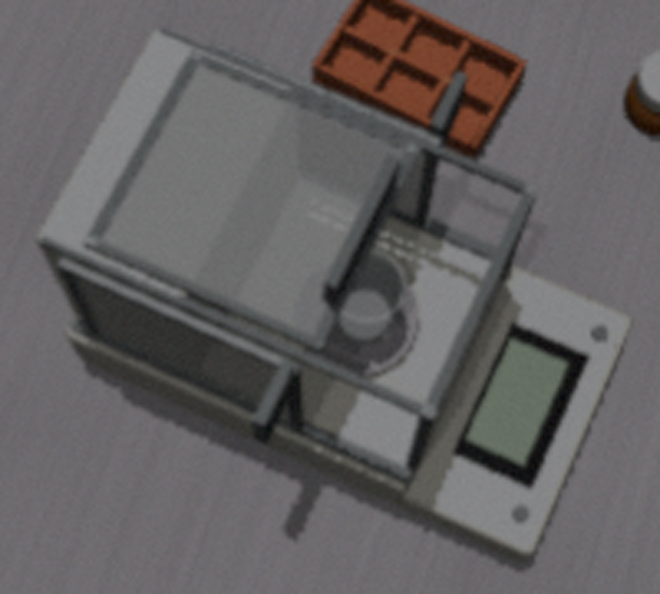

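Zoomed coordinates (px = 220+x/3, 110+y/3): the rear housing corners are at (162,43) and (380,72), and the console corners at (79,537) and (312,570). The left tab's top edge runs (60,264)-(115,274), the right tab (358,338)-(418,346), and the roof tab (178,284)-(307,300).

```bash
python3 - <<'E'
from h import *
T=lambda x,y,z:onz("top",220+(x-1)/3,110+(y-1)/3,z)
S=lambda x,y,z:onz("scene",190+(x-1)/3.3,90+(y-1)/3.3,z)
rl=T(162,43,.216);rr=T(380,72,.216);cl=T(79,537,.049);cr=T(312,570,.049)
print("rear",rl,rr,np.linalg.norm(rl-rr)," console",cl,cr,np.linalg.norm(cl-cr))
rm=(rl+rr)/2;cm=(cl+cr)/2;d=(rm-cm)[:2];print("len",np.hypot(*d),"yaw",np.arctan2(d[1],d[0]))
for a,b in((rl,rr),(cl,cr)):
    w=(a-b)[:2];print("yaw across",np.arctan2(-w[0],w[1]))
srl=S(40,240,.216);srr=S(160,30,.216);scr=S(630,318,.049);scl=S(530,556,.049)
print("scene",srl,srr,scl,scr)
w=(srl-srr);print(np.arctan2(-w[0],w[1]));w=scl-scr;print(np.arctan2(-w[0],w[1]))
yaw=np.arctan2(d[1],d[0]);u=d/np.hypot(*d)
o=rm[:2]-.19*u;print("o",o,cm[:2]+.185*u)
for z in(.0,):
  pass
v=np.array([-u[1],u[0]])
for n,(x,y),z in(("Ltop",(60,266),.225),("Ltop",(112,274),.225),("R",(360,338),.225),("R",(418,346),.225),("roof",(178,284),.255),("roof",(307,300),.255)):
    p=T(x,y,z)[:2];print(n,p,(p-o)@u,(p-o)@v)
for n,(x,y),z in(("L",(262,420),.225),("L",(295,362),.225),("R",(440,135),.225),("R",(462,75),.225),("roof",(330,290),.255),("roof",(395,155),.255)):
    p=S(x,y,z)[:2];print("S",n,p,(p-o)@u,(p-o)@v)
E
```

```text
rear [0.74095103 0.01939577 0.216     ] [ 0.72261279 -0.14385354  0.216     ] 0.16427607802414368  console [0.37412858 0.07827749 0.049     ] [ 0.35157983 -0.11479269  0.049     ] 0.19438245993552067
len 0.3715388582056284 yaw -0.1186271108738364
yaw across -0.11186377046305594
yaw across -0.11626375112597188
scene [0.74041709 0.02082929 0.216     ] [ 0.72037667 -0.14304787  0.216     ] [0.37697282 0.08240129 0.049     ] [ 0.35488445 -0.11278205  0.049     ]
-0.1216851102372421
-0.11268788008989328
o [ 0.54311722 -0.03974256] [ 0.54655403 -0.04015218]
Ltop [0.56732607 0.08851197] 0.008859910941756033 0.13021826088811606
Ltop [0.56240789 0.05113884] 0.008399369899800798 0.09252571941476646
R [ 0.52045219 -0.12630993] -0.012260570902976806 -0.08864136880095976
R [ 0.51568573 -0.16764179] -0.012101941901335369 -0.13024685303501335
roof [0.55073256 0.00431778] 0.002347323173284089 0.04465195706768309
roof [ 0.54169416 -0.08486223] 0.0039268179155048585 -0.04497099159630482
S L [0.5685009  0.08952215] 0.009906930016788709 0.13136037531224323
S L [0.56136313 0.04900167] 0.0076148818189974285 0.09027992843995146
S R [ 0.52206348 -0.12322662] -0.011025515451287732 -0.0853890327790644
S R [ 0.52094429 -0.16869665] -0.006755497200976964 -0.13067195662376835
S roof [0.5525874 0.0089421] 0.003641847736939341 0.049463288465603376
S roof [ 0.54231164 -0.08661092] 0.004746913263553639 -0.046634311580502685
```

```bash
cat >> h.py <<'E'
O=np.array([.5448,-.0400]);YAW=-.1165
U=np.array([np.cos(YAW),np.sin(YAW)]);V=np.array([-U[1],U[0]])
def b2w(x,y,z): return np.r_[O+x*U+y*V,z]
def rep(tgts=()):
    s=arm.get_state();p=s["eef_pos"];R=Ro.from_euler('xyz',s["ee_rot"]).as_matrix()
    d=p[:2]-O
    print("t",round(s["t"],2),"bal xyz mm",np.round(1e3*np.r_[d@U,d@V,p[2]],1),"F bal",np.round([s["force"][:2]@U,s["force"][:2]@V,s["force"][2]],1),"w",round(s["width"],4))
    print("x",R[:,0].round(3)," q",np.round(s["q"],2))
    zb=R[:2,2];print("angle of tool z from balance x (deg)",np.degrees(np.arctan2(zb@V,zb@U)).round(2))
    for t in tgts: print(t,"-> tool shift mm",np.round(1e3*(R.T@(b2w(*t)-p)),1))
    print("tool axes cols in balance (y,z):",np.round([[R[:2,i]@U,R[:2,i]@V,R[2,i]] for i in(1,2)],3).tolist())
E
python3 -c "
from h import *
rep([(.055,0,.34),(.055,0,.242)])"
```

```text
t 0.1 bal xyz mm [-271.8 -640.   236.7] F bal [-0.1  0.2  0.1] w 0.0875
x [-0.001  0.001 -1.   ]  q [-0.98  0.36  0.01 -0.   -1.22 -0.29]
angle of tool z from balance x (deg) 113.96
(0.055, 0, 0.34) -> tool shift mm [-102.7 -558.5  452.3]
(0.055, 0, 0.242) -> tool shift mm [  -4.7 -558.5  452.2]
tool axes cols in balance (y,z): [[-0.914, -0.406, 0.0], [-0.406, 0.914, 0.002]]
```

Emit:
jog_arm:
  motion:
    - {"dx": -0.04}
    - {"dx": -0.08}
    - {"dx": -0.103}
    - {"dx": -0.103, "dy": -0.028, "dz": 0.023, "twist": -5}
    - {"dx": -0.103, "dy": -0.056, "dz": 0.045, "twist": -10}
    - {"dx": -0.103, "dy": -0.084, "dz": 0.068, "twist": -15}
    - {"dx": -0.103, "dy": -0.112, "dz": 0.09, "twist": -20}
    - {"dx": -0.103, "dy": -0.14, "dz": 0.113, "twist": -25}
    - {"dx": -0.103, "dy": -0.168, "dz": 0.136, "twist": -30}
    - {"dx": -0.103, "dy": -0.196, "dz": 0.158, "twist": -35}
    - {"dx": -0.103, "dy": -0.223, "dz": 0.181, "twist": -40}
    - {"dx": -0.103, "dy": -0.251, "dz": 0.204, "twist": -45}
    - {"dx": -0.103, "dy": -0.279, "dz": 0.226, "twist": -50}
    - {"dx": -0.103, "dy": -0.307, "dz": 0.249, "twist": -55}
    - {"dx": -0.103, "dy": -0.335, "dz": 0.271, "twist": -60}
    - {"dx": -0.103, "dy": -0.363, "dz": 0.294, "twist": -66}
    - {"dx": -0.103, "dy": -0.391, "dz": 0.317, "twist": -66}
    - {"dx": -0.103, "dy": -0.419, "dz": 0.339, "twist": -66}
    - {"dx": -0.103, "dy": -0.447, "dz": 0.362, "twist": -66}
    - {"dx": -0.103, "dy": -0.475, "dz": 0.385, "twist": -66}
  gripper: 0
  newtons: 10

```text
invalid input
```

```bash
python3 -c "
from h import *
rep([(.055,0,.34),(.055,0,.242)])"
```

```text
t 0.1 bal xyz mm [-271.8 -640.   236.7] F bal [-0.1  0.2  0.1] w 0.0875
x [-0.001  0.001 -1.   ]  q [-0.98  0.36  0.01 -0.   -1.22 -0.29]
angle of tool z from balance x (deg) 113.96
(0.055, 0, 0.34) -> tool shift mm [-102.7 -558.5  452.3]
(0.055, 0, 0.242) -> tool shift mm [  -4.7 -558.5  452.2]
tool axes cols in balance (y,z): [[-0.914, -0.406, 0.0], [-0.406, 0.914, 0.002]]
```

Emit:
jog_arm:
  motion:
    - {"dx": -0.04, "dy": 0, "dz": 0, "twist": 0}
    - {"dx": -0.08, "dy": 0, "dz": 0, "twist": 0}
    - {"dx": -0.103, "dy": 0, "dz": 0, "twist": 0}
  gripper: 0
  newtons: 10

```text
t: 0.35
eef_pos: [0.2005, -0.6452, 0.3445]
ee_rot: [2.971, 1.567, -1.44]
force: [-0.4, -1.0, 1.5]
width: 0.0727
```

Emit:
jog_arm:
  motion:
    - {"dx": 0, "dy": -0.028, "dz": 0.023, "twist": -4}
    - {"dx": 0, "dy": -0.058, "dz": 0.047, "twist": -8}
    - {"dx": 0, "dy": -0.088, "dz": 0.071, "twist": -12}
    - {"dx": 0, "dy": -0.118, "dz": 0.096, "twist": -16}
    - {"dx": 0, "dy": -0.148, "dz": 0.12, "twist": -20}
    - {"dx": 0, "dy": -0.178, "dz": 0.144, "twist": -24}
    - {"dx": 0, "dy": -0.208, "dz": 0.168, "twist": -28}
    - {"dx": 0, "dy": -0.238, "dz": 0.193, "twist": -32}
    - {"dx": 0, "dy": -0.268, "dz": 0.217, "twist": -36}
    - {"dx": 0, "dy": -0.298, "dz": 0.241, "twist": -40}
    - {"dx": 0, "dy": -0.328, "dz": 0.266, "twist": -44}
    - {"dx": 0, "dy": -0.358, "dz": 0.29, "twist": -48}
    - {"dx": 0, "dy": -0.388, "dz": 0.314, "twist": -52}
    - {"dx": 0, "dy": -0.418, "dz": 0.339, "twist": -56}
    - {"dx": 0, "dy": -0.448, "dz": 0.363, "twist": -60}
    - {"dx": 0, "dy": -0.478, "dz": 0.387, "twist": -64}
    - {"dx": 0, "dy": -0.508, "dz": 0.411, "twist": -66}
    - {"dx": 0, "dy": -0.538, "dz": 0.436, "twist": -66}
    - {"dx": 0, "dy": -0.558, "dz": 0.452, "twist": -66}
    - {"dx": 0, "dy": -0.558, "dz": 0.452, "twist": -66}

```text
t: 2.02
eef_pos: [0.601, -0.0431, 0.3388]
ee_rot: [0.033, 1.569, 3.061]
force: [-0.9, -0.7, 0.1]
width: 0.0
```

```bash
python3 -c "
from h import *
cv2.imwrite('pics/s1.png',arm.grab_frame('scene')[60:340,130:500,::-1].repeat(2,0).repeat(2,1))
rep([(.055,0,.34),(.055,0,.242)])"
```

```text
t 2.07 bal xyz mm [ 55.2   1.7 339.1] F bal [-0.  -0.6  0.1] w 0.0006
x [-0.002 -0.    -1.   ]  q [ 0.25  0.19  0.01 -0.   -1.39 -0.36]
angle of tool z from balance x (deg) -179.87
(0.055, 0, 0.34) -> tool shift mm [-0.9  1.7  0.3]
(0.055, 0, 0.242) -> tool shift mm [97.1  1.6  0. ]
tool axes cols in balance (y,z): [[0.002, -1.0, 0.0], [-1.0, -0.002, 0.002]]
```

View pics/s1.png

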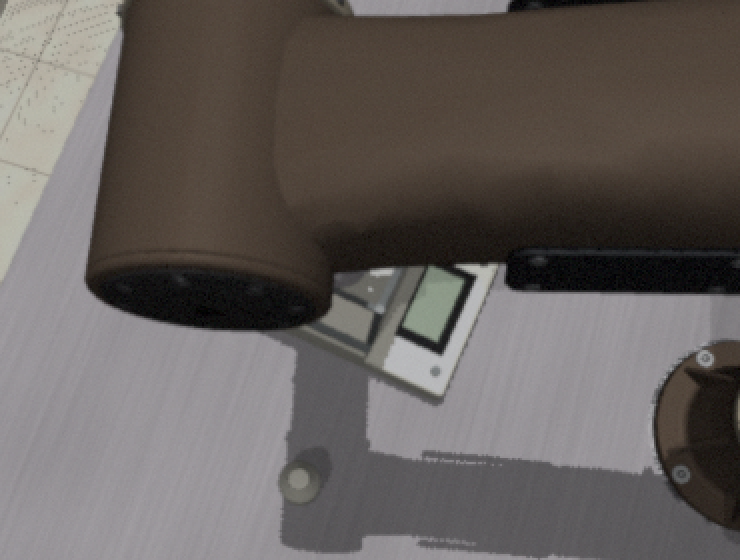

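The arm hides the balance in this view, with only the console visible at about (430,310), so I'll use the measured geometry and force feedback. Next I lower the fingers behind the roof tab.

Emit:
jog_arm:
  motion:
    - {"dx": 0.025, "dy": 0.002, "dz": 0, "twist": 0}
    - {"dx": 0.05, "dy": 0.002, "dz": 0, "twist": 0}
    - {"dx": 0.07, "dy": 0.002, "dz": 0, "twist": 0}
    - {"dx": 0.085, "dy": 0.002, "dz": 0, "twist": 0}
    - {"dx": 0.092, "dy": 0.002, "dz": 0, "twist": 0}
    - {"dx": 0.096, "dy": 0.002, "dz": 0, "twist": 0}
    - {"dx": 0.096, "dy": 0.002, "dz": 0.004, "twist": 0}
    - {"dx": 0.096, "dy": 0.002, "dz": 0.008, "twist": 0}
    - {"dx": 0.096, "dy": 0.002, "dz": 0.012, "twist": 0}
    - {"dx": 0.096, "dy": 0.002, "dz": 0.015, "twist": 0}
    - {"dx": 0.096, "dy": 0.002, "dz": 0.017, "twist": 0}

```text
t: 2.98
eef_pos: [0.5817, -0.047, 0.2455]
ee_rot: [-2.803, 1.569, 0.222]
force: [0.3, -0.4, -0.0]
width: 0.0005
```

```bash
python3 -c "
from h import *
rep()"
```

```text
t 2.98 bal xyz mm [ 37.4  -2.6 245.5] F bal [ 0.3 -0.4 -0. ] w 0.0005
x [ 0.001  0.    -1.   ]  q [ 0.25  0.2  -0.18  0.   -1.18 -0.37]
angle of tool z from balance x (deg) 179.98
tool axes cols in balance (y,z): [[-0.0, -1.0, -0.0], [-1.0, 0.0, -0.001]]
```

Emit:
jog_arm:
  motion:
    - {"dx": 0, "dy": 0, "dz": 0.001, "twist": 0}
    - {"dx": 0, "dy": 0, "dz": 0.002, "twist": 0}
    - {"dx": 0, "dy": 0, "dz": 0.004, "twist": 0}
    - {"dx": 0, "dy": 0, "dz": 0.006, "twist": 0}
    - {"dx": 0, "dy": 0, "dz": 0.008, "twist": 0}
    - {"dx": 0, "dy": 0, "dz": 0.01, "twist": 0}
    - {"dx": 0, "dy": 0, "dz": 0.012, "twist": 0}
    - {"dx": 0, "dy": 0, "dz": 0.014, "twist": 0}
    - {"dx": 0, "dy": 0, "dz": 0.016, "twist": 0}
    - {"dx": 0, "dy": 0, "dz": 0.018, "twist": 0}
    - {"dx": 0, "dy": 0, "dz": 0.02, "twist": 0}

```text
t: 3.9
eef_pos: [0.5621, -0.0447, 0.2446]
ee_rot: [-3.121, 1.57, -0.097]
force: [1.8, -0.5, -0.9]
width: 0.0003
```

```bash
python3 -c "
from h import *
rep()"
```

```text
t 3.9 bal xyz mm [ 17.7  -2.7 244.6] F bal [ 1.9 -0.3 -0.9] w 0.0003
x [ 0. -0. -1.]  q [ 0.27  0.17 -0.23  0.   -1.17 -0.38]
angle of tool z from balance x (deg) 179.97
tool axes cols in balance (y,z): [[-0.001, -1.0, -0.0], [-1.0, 0.001, -0.0]]
```

Contact is made: about 1.9 N, which matches the sliding friction. I'll carry on pushing.

Emit:
jog_arm:
  motion:
    - {"dx": 0, "dy": 0, "dz": 0.0025, "twist": 0}
    - {"dx": 0, "dy": 0, "dz": 0.005, "twist": 0}
    - {"dx": 0, "dy": 0, "dz": 0.008, "twist": 0}
    - {"dx": 0, "dy": 0, "dz": 0.011, "twist": 0}
    - {"dx": 0, "dy": 0, "dz": 0.014, "twist": 0}
    - {"dx": 0, "dy": 0, "dz": 0.017, "twist": 0}
    - {"dx": 0, "dy": 0, "dz": 0.02, "twist": 0}
    - {"dx": 0, "dy": 0, "dz": 0.023, "twist": 0}
    - {"dx": 0, "dy": 0, "dz": 0.026, "twist": 0}
    - {"dx": 0, "dy": 0, "dz": 0.029, "twist": 0}
    - {"dx": 0, "dy": 0, "dz": 0.032, "twist": 0}
    - {"dx": 0, "dy": 0, "dz": 0.035, "twist": 0}
    - {"dx": 0, "dy": 0, "dz": 0.038, "twist": 0}
    - {"dx": 0, "dy": 0, "dz": 0.041, "twist": 0}
    - {"dx": 0, "dy": 0, "dz": 0.044, "twist": 0}
    - {"dx": 0, "dy": 0, "dz": 0.047, "twist": 0}
    - {"dx": 0, "dy": 0, "dz": 0.049, "twist": 0}
    - {"dx": 0, "dy": 0, "dz": 0.051, "twist": 0}
    - {"dx": 0, "dy": 0, "dz": 0.053, "twist": 0}
    - {"dx": 0, "dy": 0, "dz": 0.054, "twist": 0}

```text
t: 5.57
eef_pos: [0.5082, -0.0384, 0.2446]
ee_rot: [-2.431, 1.571, 0.593]
force: [0.5, 1.3, 0.2]
width: 0.0007
```

```bash
python3 -c "
from h import *
rep()"
```

```text
t 5.57 bal xyz mm [-36.5  -2.6 244.6] F bal [0.3 1.4 0.2] w 0.0007
x [ 0.  0. -1.]  q [ 0.31  0.08 -0.34 -0.   -1.16 -0.43]
angle of tool z from balance x (deg) 179.97
tool axes cols in balance (y,z): [[-0.001, -1.0, -0.0], [-1.0, 0.001, -0.0]]
```

Emit:
jog_arm:
  motion:
    - {"dx": 0, "dy": 0, "dz": 0.001, "twist": 0}
    - {"dx": 0, "dy": 0, "dz": 0.002, "twist": 0}
    - {"dx": 0, "dy": 0, "dz": 0.003, "twist": 0}
    - {"dx": 0, "dy": 0, "dz": 0.004, "twist": 0}
    - {"dx": 0, "dy": 0, "dz": 0.005, "twist": 0}
    - {"dx": 0, "dy": 0, "dz": 0.006, "twist": 0}
    - {"dx": 0, "dy": 0, "dz": 0.007, "twist": 0}
    - {"dx": 0, "dy": 0, "dz": 0.008, "twist": 0}
    - {"dx": 0, "dy": 0, "dz": 0.009, "twist": 0}
    - {"dx": 0, "dy": 0, "dz": 0.01, "twist": 0}

```text
t: 6.4
eef_pos: [0.4984, -0.0372, 0.2446]
ee_rot: [-2.576, 1.571, 0.448]
force: [1.3, 1.3, 0.1]
width: 0.0008
```

```bash
python3 -c "
from h import *
rep()"
```

```text
t 6.4 bal xyz mm [-46.4  -2.6 244.6] F bal [1.1 1.4 0.1] w 0.0008
x [ 0.  0. -1.]  q [ 0.32  0.06 -0.35 -0.   -1.15 -0.44]
angle of tool z from balance x (deg) 179.96
tool axes cols in balance (y,z): [[-0.001, -1.0, -0.0], [-1.0, 0.001, -0.0]]
```

Emit:
jog_arm:
  motion:
    - {"dx": 0, "dy": 0, "dz": 0.0007, "twist": 0}
    - {"dx": 0, "dy": 0, "dz": 0.0014, "twist": 0}
    - {"dx": 0, "dy": 0, "dz": 0.0021, "twist": 0}
    - {"dx": 0, "dy": 0, "dz": 0.0028, "twist": 0}

```text
t: 6.73
eef_pos: [0.4957, -0.0369, 0.2446]
ee_rot: [1.713, 1.571, -1.546]
force: [1.4, 0.8, 0.4]
width: 0.0005
```

Emit:
jog_arm:
  motion:
    - {"dx": 0, "dy": 0, "dz": 0.0007, "twist": 0}
    - {"dx": 0, "dy": 0, "dz": 0.0014, "twist": 0}

```text
t: 6.9
eef_pos: [0.4943, -0.0367, 0.2446]
ee_rot: [-2.743, 1.571, 0.282]
force: [2.3, 0.5, 0.1]
width: 0.0003
```

Emit:
jog_arm:
  motion:
    - {"dx": 0, "dy": 0, "dz": 0.0007, "twist": 0}
    - {"dx": 0, "dy": 0, "dz": 0.0014, "twist": 0}

```text
t: 7.07
eef_pos: [0.493, -0.0366, 0.2446]
ee_rot: [-2.821, 1.571, 0.203]
force: [4.3, 0.5, 0.0]
width: 0.0005
```

Emit:
jog_arm:
  motion:
    - {"dx": 0, "dy": 0, "dz": 0.0007, "twist": 0}
    - {"dx": 0, "dy": 0, "dz": 0.0014, "twist": 0}

```text
t: 7.23
eef_pos: [0.4928, -0.0364, 0.2448]
ee_rot: [-3.064, 1.568, -0.039]
force: [10.6, -2.2, -5.2]
width: 0.0005
```

Emit:
jog_arm:
  motion:
    - {"dx": 0, "dy": 0, "dz": 0.0007, "twist": 0}
    - {"dx": 0, "dy": 0, "dz": 0.0007, "twist": 0}

```text
t: 7.4
eef_pos: [0.4928, -0.0364, 0.2449]
ee_rot: [-3.075, 1.567, -0.051]
force: [11.0, -1.9, -5.5]
width: 0.0004
```

The roof has reached its stop: 11 N and no further travel. I'll back off, rise, and go to the left side.

Emit:
jog_arm:
  motion:
    - {"dx": 0, "dy": 0, "dz": -0.005, "twist": 0}
    - {"dx": 0, "dy": 0, "dz": -0.015, "twist": 0}
    - {"dx": -0.02, "dy": 0, "dz": -0.02, "twist": 0}
    - {"dx": -0.04, "dy": 0, "dz": -0.025, "twist": 0}
    - {"dx": -0.065, "dy": 0, "dz": -0.03, "twist": 0}
    - {"dx": -0.085, "dy": -0.015, "dz": -0.045, "twist": 0}
    - {"dx": -0.085, "dy": -0.035, "dz": -0.06, "twist": 0}
    - {"dx": -0.085, "dy": -0.055, "dz": -0.075, "twist": 0}
    - {"dx": -0.085, "dy": -0.075, "dz": -0.09, "twist": 0}
    - {"dx": -0.085, "dy": -0.095, "dz": -0.105, "twist": 0}
    - {"dx": -0.085, "dy": -0.11, "dz": -0.113, "twist": 0}
    - {"dx": -0.085, "dy": -0.12, "dz": -0.113, "twist": 0}
    - {"dx": -0.085, "dy": -0.12, "dz": -0.113, "twist": 0}
    - {"dx": -0.085, "dy": -0.12, "dz": -0.113, "twist": 0}

```text
t: 8.57
eef_pos: [0.6166, 0.0698, 0.3292]
ee_rot: [0.52, 1.569, -2.738]
force: [-0.0, -0.4, 0.4]
width: 0.0007
```

```bash
python3 -c "
from h import *
for n in('scene','top'): cv2.imwrite('pics/%s2.png'%n,arm.grab_frame(n)[:,:,::-1])
rep([(.06,.118,.216)])"
```

```text
t 8.67 bal xyz mm [ 58.6 116.7 329.9] F bal [0.7 0.4 1. ] w 0.0007
x [-0. -0. -1.]  q [ 0.43  0.23  0.03  0.   -1.38 -0.54]
angle of tool z from balance x (deg) 179.96
(0.06, 0.118, 0.216) -> tool shift mm [113.9  -1.4  -1.4]
tool axes cols in balance (y,z): [[-0.001, -1.0, 0.0], [-1.0, 0.001, 0.0]]
```

View pics/top2.png

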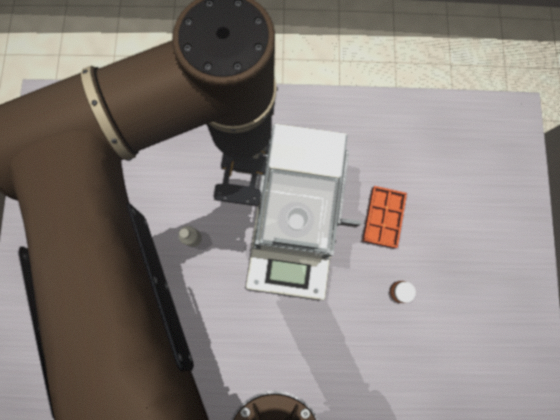

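The roof tab is now at the front edge (297,247), so the roof looks shut, and the beaker is still at (297,217). I'll zoom on the hand.

```bash
python3 -c "
import cv2
a=cv2.imread('pics/top2.png')[90:290,170:370];cv2.imwrite('pics/top2z.png',cv2.resize(a,(600,600),interpolation=cv2.INTER_CUBIC))
a=cv2.imread('pics/scene2.png');cv2.imwrite('pics/scene2z.png',a)
from h import *
print(proj('top',[b2w(.0586,.1167,.32),b2w(.0586,.1167,.389),b2w(.0586-.097,.1167,.389),b2w(.0586+.097,.1167,.389)]))
"
```

```text
[[247.11983398 164.20975686]
 [245.05179627 153.5710771 ]
 [236.65030145 206.51468684]
 [253.10128302 103.14189282]]
```

View pics/top2z.png

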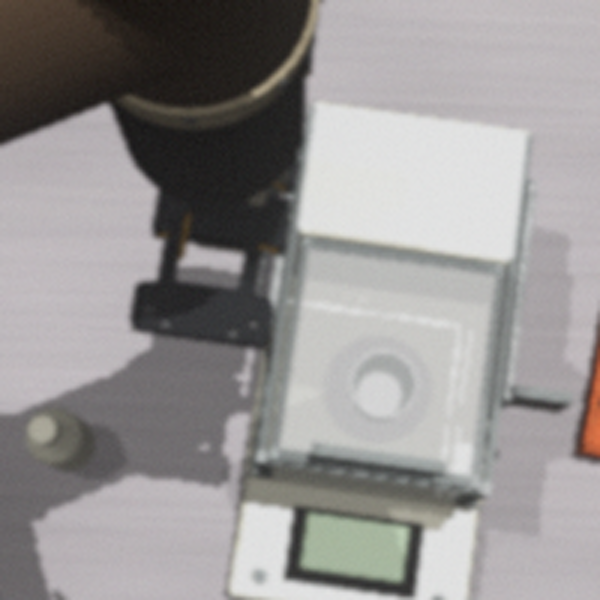

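View pics/scene2z.png

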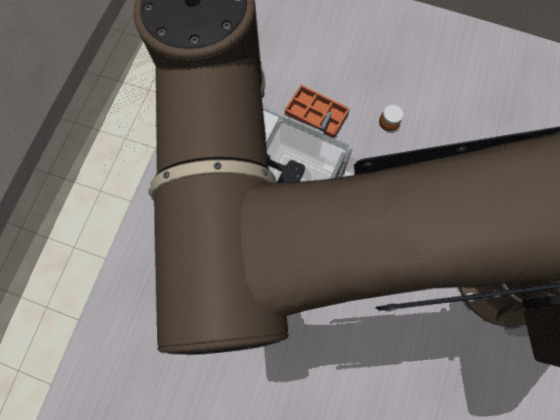

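The gripper body runs along the slide and is clear of everything. Lowering behind the left tab.

Emit:
jog_arm:
  motion:
    - {"dx": 0.025, "dy": -0.001, "dz": -0.001, "twist": 0}
    - {"dx": 0.05, "dy": -0.001, "dz": -0.001, "twist": 0}
    - {"dx": 0.075, "dy": -0.001, "dz": -0.001, "twist": 0}
    - {"dx": 0.095, "dy": -0.001, "dz": -0.001, "twist": 0}
    - {"dx": 0.108, "dy": -0.001, "dz": -0.001, "twist": 0}
    - {"dx": 0.114, "dy": -0.001, "dz": 0, "twist": 0}
    - {"dx": 0.114, "dy": -0.001, "dz": 0.004, "twist": 0}
    - {"dx": 0.114, "dy": -0.001, "dz": 0.008, "twist": 0}
    - {"dx": 0.114, "dy": -0.001, "dz": 0.012, "twist": 0}
    - {"dx": 0.114, "dy": -0.001, "dz": 0.016, "twist": 0}
    - {"dx": 0.114, "dy": -0.001, "dz": 0.019, "twist": 0}
    - {"dx": 0.114, "dy": -0.001, "dz": 0.021, "twist": 0}
    - {"dx": 0.114, "dy": -0.001, "dz": 0.023, "twist": 0}
    - {"dx": 0.114, "dy": -0.001, "dz": 0.025, "twist": 0}
    - {"dx": 0.114, "dy": -0.001, "dz": 0.027, "twist": 0}
    - {"dx": 0.114, "dy": -0.001, "dz": 0.029, "twist": 0}

```text
t: 10.0
eef_pos: [0.5883, 0.0741, 0.2155]
ee_rot: [2.249, 1.571, -1.009]
force: [2.2, -0.6, -0.4]
width: 0.0006
```

```bash
python3 -c "
from h import *
rep()"
```

```text
t 10.0 bal xyz mm [ 30.  118.3 215.5] F bal [ 2.2 -0.4 -0.4] w 0.0006
x [ 0. -0. -1.]  q [ 0.45  0.24 -0.21  0.   -1.12 -0.57]
angle of tool z from balance x (deg) 179.97
tool axes cols in balance (y,z): [[-0.001, -1.0, 0.0], [-1.0, 0.001, -0.0]]
```

Emit:
jog_arm:
  motion:
    - {"dx": 0, "dy": 0, "dz": 0.0025, "twist": 0}
    - {"dx": 0, "dy": 0, "dz": 0.005, "twist": 0}
    - {"dx": 0, "dy": 0, "dz": 0.008, "twist": 0}
    - {"dx": 0, "dy": 0, "dz": 0.011, "twist": 0}
    - {"dx": 0, "dy": 0, "dz": 0.014, "twist": 0}
    - {"dx": 0, "dy": 0, "dz": 0.017, "twist": 0}
    - {"dx": 0, "dy": 0, "dz": 0.02, "twist": 0}
    - {"dx": 0, "dy": 0, "dz": 0.023, "twist": 0}
    - {"dx": 0, "dy": 0, "dz": 0.026, "twist": 0}
    - {"dx": 0, "dy": 0, "dz": 0.029, "twist": 0}
    - {"dx": 0, "dy": 0, "dz": 0.032, "twist": 0}
    - {"dx": 0, "dy": 0, "dz": 0.035, "twist": 0}
    - {"dx": 0, "dy": 0, "dz": 0.038, "twist": 0}
    - {"dx": 0, "dy": 0, "dz": 0.041, "twist": 0}
    - {"dx": 0, "dy": 0, "dz": 0.044, "twist": 0}
    - {"dx": 0, "dy": 0, "dz": 0.047, "twist": 0}
    - {"dx": 0, "dy": 0, "dz": 0.05, "twist": 0}
    - {"dx": 0, "dy": 0, "dz": 0.053, "twist": 0}
    - {"dx": 0, "dy": 0, "dz": 0.056, "twist": 0}
    - {"dx": 0, "dy": 0, "dz": 0.059, "twist": 0}

```text
t: 11.67
eef_pos: [0.5295, 0.081, 0.2156]
ee_rot: [-2.195, 1.571, 0.829]
force: [2.1, 0.5, -0.8]
width: 0.0002
```

Emit:
jog_arm:
  motion:
    - {"dx": 0, "dy": 0, "dz": 0.0025, "twist": 0}
    - {"dx": 0, "dy": 0, "dz": 0.005, "twist": 0}
    - {"dx": 0, "dy": 0, "dz": 0.0075, "twist": 0}
    - {"dx": 0, "dy": 0, "dz": 0.0095, "twist": 0}
    - {"dx": 0, "dy": 0, "dz": 0.011, "twist": 0}
    - {"dx": 0, "dy": 0, "dz": 0.0125, "twist": 0}
    - {"dx": 0, "dy": 0, "dz": 0.014, "twist": 0}
    - {"dx": 0, "dy": 0, "dz": 0.015, "twist": 0}
    - {"dx": 0, "dy": 0, "dz": 0.016, "twist": 0}
    - {"dx": 0, "dy": 0, "dz": 0.017, "twist": 0}
    - {"dx": 0, "dy": 0, "dz": 0.018, "twist": 0}

```text
t: 12.58
eef_pos: [0.5119, 0.083, 0.2156]
ee_rot: [-3.003, 1.571, 0.021]
force: [3.0, 0.8, 0.4]
width: 0.0005
```

```bash
python3 -c "
from h import *
rep()"
```

```text
t 12.58 bal xyz mm [-47.  118.4 215.6] F bal [2.9 1.1 0.4] w 0.0005
x [ 0.  0. -1.]  q [ 0.54  0.12 -0.36  0.   -1.09 -0.66]
angle of tool z from balance x (deg) 179.96
tool axes cols in balance (y,z): [[-0.001, -1.0, -0.0], [-1.0, 0.001, -0.0]]
```

Emit:
jog_arm:
  motion:
    - {"dx": 0, "dy": 0, "dz": 0.0008, "twist": 0}
    - {"dx": 0, "dy": 0, "dz": 0.0016, "twist": 0}
    - {"dx": 0, "dy": 0, "dz": 0.0024, "twist": 0}
    - {"dx": 0, "dy": 0, "dz": 0.0032, "twist": 0}
    - {"dx": 0, "dy": 0, "dz": 0.004, "twist": 0}
    - {"dx": 0, "dy": 0, "dz": 0.0048, "twist": 0}

```text
t: 13.08
eef_pos: [0.5071, 0.0836, 0.2156]
ee_rot: [-2.789, 1.571, 0.236]
force: [1.6, 1.1, 0.9]
width: 0.0008
```

Emit:
jog_arm:
  motion:
    - {"dx": 0, "dy": 0, "dz": 0.0007, "twist": 0}
    - {"dx": 0, "dy": 0, "dz": 0.0014, "twist": 0}
    - {"dx": 0, "dy": 0, "dz": 0.0021, "twist": 0}

```text
t: 13.33
eef_pos: [0.505, 0.0838, 0.2156]
ee_rot: [-0.491, 1.571, 2.533]
force: [1.9, 1.1, 0.1]
width: 0.0008
```

Emit:
jog_arm:
  motion:
    - {"dx": 0, "dy": 0, "dz": 0.0007, "twist": 0}
    - {"dx": 0, "dy": 0, "dz": 0.0014, "twist": 0}

```text
t: 13.5
eef_pos: [0.5036, 0.084, 0.2156]
ee_rot: [-2.09, 1.571, 0.935]
force: [2.0, 1.4, -0.1]
width: 0.0004
```

At x ≈ -55 mm, near the expected stop.

Emit:
jog_arm:
  motion:
    - {"dx": 0, "dy": 0, "dz": 0.0007, "twist": 0}
    - {"dx": 0, "dy": 0, "dz": 0.0014, "twist": 0}

```text
t: 13.67
eef_pos: [0.5031, 0.0842, 0.2157]
ee_rot: [-3.026, 1.569, -0.002]
force: [10.3, -1.8, -4.3]
width: 0.0004
```

Emit:
jog_arm:
  motion:
    - {"dx": 0, "dy": 0, "dz": 0.0007, "twist": 0}
    - {"dx": 0, "dy": 0, "dz": 0.0014, "twist": 0}

```text
t: 13.83
eef_pos: [0.503, 0.0842, 0.2158]
ee_rot: [-3.068, 1.567, -0.044]
force: [15.6, -3.5, -9.1]
width: 0.0006
```

The left door is at its stop. Next, back off and cross over to the right side.

Emit:
jog_arm:
  motion:
    - {"dx": 0, "dy": 0, "dz": -0.005, "twist": 0}
    - {"dx": 0, "dy": 0, "dz": -0.015, "twist": 0}
    - {"dx": -0.02, "dy": 0, "dz": -0.02, "twist": 0}
    - {"dx": -0.045, "dy": 0, "dz": -0.025, "twist": 0}
    - {"dx": -0.075, "dy": 0, "dz": -0.03, "twist": 0}
    - {"dx": -0.1, "dy": 0.01, "dz": -0.045, "twist": 0}
    - {"dx": -0.115, "dy": 0.03, "dz": -0.06, "twist": 0}
    - {"dx": -0.115, "dy": 0.055, "dz": -0.075, "twist": 0}
    - {"dx": -0.115, "dy": 0.08, "dz": -0.09, "twist": 0}
    - {"dx": -0.115, "dy": 0.105, "dz": -0.1, "twist": 0}
    - {"dx": -0.115, "dy": 0.13, "dz": -0.102, "twist": 0}
    - {"dx": -0.115, "dy": 0.155, "dz": -0.102, "twist": 0}
    - {"dx": -0.115, "dy": 0.18, "dz": -0.102, "twist": 0}
    - {"dx": -0.115, "dy": 0.205, "dz": -0.102, "twist": 0}
    - {"dx": -0.115, "dy": 0.225, "dz": -0.102, "twist": 0}
    - {"dx": -0.115, "dy": 0.236, "dz": -0.102, "twist": 0}
    - {"dx": -0.115, "dy": 0.236, "dz": -0.102, "twist": 0}
    - {"dx": -0.115, "dy": 0.236, "dz": -0.102, "twist": 0}

```text
t: 15.33
eef_pos: [0.5745, -0.1625, 0.3301]
ee_rot: [-0.122, 1.57, 2.901]
force: [-0.7, 0.3, -0.5]
width: 0.0006
```

```bash
python3 -c "
from h import *
for n in('scene','top'): cv2.imwrite('pics/%s3.png'%n,arm.grab_frame(n)[:,:,::-1])
rep([(.045,-.118,.216)])"
```

```text
t 15.43 bal xyz mm [  43.8 -117.2  330.3] F bal [0.4 0.6 1.2] w 0.0005
x [-0.001  0.    -1.   ]  q [ 0.05  0.19 -0.01 -0.   -1.37 -0.17]
angle of tool z from balance x (deg) 179.98
(0.045, -0.118, 0.216) -> tool shift mm [114.3   0.8  -1.3]
tool axes cols in balance (y,z): [[-0.0, -1.0, -0.0], [-1.0, 0.0, 0.001]]
```

View pics/top3.png

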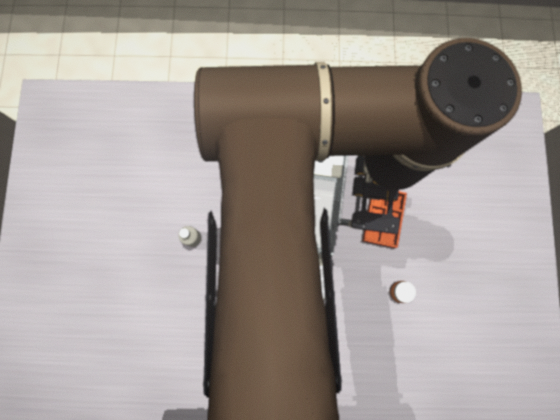

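The arm hides most of the balance. The right tab shows at (350,223), just in front of the hand, and the bottle and jar are unmoved. Descending.

Emit:
jog_arm:
  motion:
    - {"dx": 0.025, "dy": 0.001, "dz": -0.001, "twist": 0}
    - {"dx": 0.05, "dy": 0.001, "dz": -0.001, "twist": 0}
    - {"dx": 0.075, "dy": 0.001, "dz": -0.001, "twist": 0}
    - {"dx": 0.095, "dy": 0.001, "dz": -0.001, "twist": 0}
    - {"dx": 0.108, "dy": 0.001, "dz": -0.001, "twist": 0}
    - {"dx": 0.114, "dy": 0.001, "dz": 0, "twist": 0}
    - {"dx": 0.114, "dy": 0.001, "dz": 0.004, "twist": 0}
    - {"dx": 0.114, "dy": 0.001, "dz": 0.008, "twist": 0}
    - {"dx": 0.114, "dy": 0.001, "dz": 0.012, "twist": 0}
    - {"dx": 0.114, "dy": 0.001, "dz": 0.016, "twist": 0}
    - {"dx": 0.114, "dy": 0.001, "dz": 0.02, "twist": 0}
    - {"dx": 0.114, "dy": 0.001, "dz": 0.024, "twist": 0}
    - {"dx": 0.114, "dy": 0.001, "dz": 0.027, "twist": 0}
    - {"dx": 0.114, "dy": 0.001, "dz": 0.029, "twist": 0}
    - {"dx": 0.114, "dy": 0.001, "dz": 0.031, "twist": 0}
    - {"dx": 0.114, "dy": 0.001, "dz": 0.033, "twist": 0}
    - {"dx": 0.114, "dy": 0.001, "dz": 0.035, "twist": 0}
    - {"dx": 0.114, "dy": 0.001, "dz": 0.037, "twist": 0}

```text
t: 16.93
eef_pos: [0.538, -0.1587, 0.2167]
ee_rot: [3.057, 1.57, -0.202]
force: [1.2, 0.1, 0.2]
width: 0.0005
```

```bash
python3 -c "
from h import *
rep()"
```

```text
t 16.93 bal xyz mm [   7.1 -118.7  216.7] F bal [1.1 0.3 0.2] w 0.0005
x [ 0.001 -0.    -1.   ]  q [ 0.06  0.19 -0.27  0.   -1.11 -0.18]
angle of tool z from balance x (deg) 179.97
tool axes cols in balance (y,z): [[-0.001, -1.0, 0.0], [-1.0, 0.001, -0.001]]
```

Emit:
jog_arm:
  motion:
    - {"dx": 0, "dy": 0, "dz": 0.002, "twist": 0}
    - {"dx": 0, "dy": 0, "dz": 0.004, "twist": 0}
    - {"dx": 0, "dy": 0, "dz": 0.0065, "twist": 0}
    - {"dx": 0, "dy": 0, "dz": 0.009, "twist": 0}
    - {"dx": 0, "dy": 0, "dz": 0.012, "twist": 0}
    - {"dx": 0, "dy": 0, "dz": 0.015, "twist": 0}
    - {"dx": 0, "dy": 0, "dz": 0.018, "twist": 0}
    - {"dx": 0, "dy": 0, "dz": 0.021, "twist": 0}
    - {"dx": 0, "dy": 0, "dz": 0.024, "twist": 0}
    - {"dx": 0, "dy": 0, "dz": 0.027, "twist": 0}
    - {"dx": 0, "dy": 0, "dz": 0.03, "twist": 0}
    - {"dx": 0, "dy": 0, "dz": 0.033, "twist": 0}
    - {"dx": 0, "dy": 0, "dz": 0.036, "twist": 0}
    - {"dx": 0, "dy": 0, "dz": 0.039, "twist": 0}
    - {"dx": 0, "dy": 0, "dz": 0.042, "twist": 0}
    - {"dx": 0, "dy": 0, "dz": 0.0445, "twist": 0}
    - {"dx": 0, "dy": 0, "dz": 0.0465, "twist": 0}
    - {"dx": 0, "dy": 0, "dz": 0.048, "twist": 0}
    - {"dx": 0, "dy": 0, "dz": 0.0495, "twist": 0}
    - {"dx": 0, "dy": 0, "dz": 0.0505, "twist": 0}

```text
t: 18.6
eef_pos: [0.4875, -0.1527, 0.2166]
ee_rot: [-0.96, 1.571, 2.065]
force: [1.7, 0.5, 2.3]
width: 0.0005
```

Emit:
jog_arm:
  motion:
    - {"dx": 0, "dy": 0, "dz": 0.001, "twist": 0}
    - {"dx": 0, "dy": 0, "dz": 0.002, "twist": 0}
    - {"dx": 0, "dy": 0, "dz": 0.003, "twist": 0}
    - {"dx": 0, "dy": 0, "dz": 0.004, "twist": 0}
    - {"dx": 0, "dy": 0, "dz": 0.005, "twist": 0}
    - {"dx": 0, "dy": 0, "dz": 0.006, "twist": 0}
    - {"dx": 0, "dy": 0, "dz": 0.007, "twist": 0}
    - {"dx": 0, "dy": 0, "dz": 0.008, "twist": 0}

```text
t: 19.27
eef_pos: [0.4796, -0.1518, 0.2165]
ee_rot: [-1.374, 1.571, 1.651]
force: [1.9, 0.2, 1.4]
width: 0.0004
```

```bash
python3 -c "
from h import *
rep()"
```

```text
t 19.27 bal xyz mm [ -51.8 -118.6  216.5] F bal [1.8 0.4 1.4] w 0.0004
x [-0.  0. -1.]  q [ 0.08  0.09 -0.39 -0.   -1.09 -0.2 ]
angle of tool z from balance x (deg) 179.96
tool axes cols in balance (y,z): [[-0.001, -1.0, -0.0], [-1.0, 0.001, 0.0]]
```

Emit:
jog_arm:
  motion:
    - {"dx": 0, "dy": 0, "dz": 0.0007, "twist": 0}
    - {"dx": 0, "dy": 0, "dz": 0.0014, "twist": 0}
    - {"dx": 0, "dy": 0, "dz": 0.0021, "twist": 0}

```text
t: 19.52
eef_pos: [0.4775, -0.1516, 0.2165]
ee_rot: [-0.582, 1.571, 2.443]
force: [1.0, 0.7, 1.7]
width: 0.0006
```

Emit:
jog_arm:
  motion:
    - {"dx": 0, "dy": 0, "dz": 0.0007, "twist": 0}
    - {"dx": 0, "dy": 0, "dz": 0.0014, "twist": 0}

```text
t: 19.68
eef_pos: [0.4761, -0.1514, 0.2165]
ee_rot: [-1.0, 1.571, 2.024]
force: [1.3, 1.0, 0.9]
width: 0.0003
```

Emit:
jog_arm:
  motion:
    - {"dx": 0, "dy": 0, "dz": 0.0007, "twist": 0}
    - {"dx": 0, "dy": 0, "dz": 0.0014, "twist": 0}

```text
t: 19.85
eef_pos: [0.4748, -0.1512, 0.2166]
ee_rot: [-2.784, 1.571, 0.24]
force: [3.4, 1.1, 1.4]
width: 0.0005
```

Emit:
jog_arm:
  motion:
    - {"dx": 0, "dy": 0, "dz": 0.0007, "twist": 0}
    - {"dx": 0, "dy": 0, "dz": 0.0014, "twist": 0}

```text
t: 20.02
eef_pos: [0.4747, -0.1511, 0.2168]
ee_rot: [-3.1, 1.568, -0.075]
force: [8.4, -1.7, -4.8]
width: 0.0005
```

Emit:
jog_arm:
  motion:
    - {"dx": 0, "dy": 0, "dz": 0.0006, "twist": 0}
    - {"dx": 0, "dy": 0, "dz": 0.0006, "twist": 0}

```text
t: 20.18
eef_pos: [0.4747, -0.1511, 0.2168]
ee_rot: [-3.11, 1.567, -0.085]
force: [9.1, -1.3, -3.5]
width: 0.0006
```

The right door is at its stop. Retreating up and off to the right so the cameras can see.

Emit:
jog_arm:
  motion:
    - {"dx": 0, "dy": 0, "dz": -0.005, "twist": 0}
    - {"dx": 0, "dy": 0, "dz": -0.015, "twist": 0}
    - {"dx": -0.02, "dy": 0, "dz": -0.02, "twist": 0}
    - {"dx": -0.045, "dy": 0, "dz": -0.02, "twist": 0}
    - {"dx": -0.075, "dy": 0, "dz": -0.02, "twist": 0}
    - {"dx": -0.1, "dy": 0.01, "dz": -0.02, "twist": 0}
    - {"dx": -0.115, "dy": 0.03, "dz": -0.02, "twist": 0}
    - {"dx": -0.115, "dy": 0.06, "dz": -0.01, "twist": 0}
    - {"dx": -0.115, "dy": 0.09, "dz": 0, "twist": 0}
    - {"dx": -0.115, "dy": 0.12, "dz": 0.01, "twist": 0}
    - {"dx": -0.115, "dy": 0.15, "dz": 0.02, "twist": 0}
    - {"dx": -0.115, "dy": 0.18, "dz": 0.03, "twist": 0}
    - {"dx": -0.115, "dy": 0.21, "dz": 0.04, "twist": 0}
    - {"dx": -0.115, "dy": 0.24, "dz": 0.05, "twist": 0}
    - {"dx": -0.115, "dy": 0.27, "dz": 0.06, "twist": 0}
    - {"dx": -0.115, "dy": 0.3, "dz": 0.07, "twist": 0}
    - {"dx": -0.115, "dy": 0.33, "dz": 0.08, "twist": 0}
    - {"dx": -0.115, "dy": 0.36, "dz": 0.08, "twist": 0}
    - {"dx": -0.115, "dy": 0.38, "dz": 0.08, "twist": 0}
    - {"dx": -0.115, "dy": 0.38, "dz": 0.08, "twist": 0}

```text
t: 21.85
eef_pos: [0.3477, -0.5222, 0.3295]
ee_rot: [-0.431, 1.567, 2.59]
force: [0.5, 0.5, -0.6]
width: 0.0002
```

```bash
python3 -c "
from h import *
for n,(r,c) in dict(scene=(90,190),top=(110,220)).items():
    f=arm.grab_frame(n)[:,:,::-1];cv2.imwrite('pics/%s4.png'%n,f)
    cv2.imwrite('pics/%s4z.png'%n,cv2.resize(f[r:r+200,c:c+200],(600,600),interpolation=cv2.INTER_CUBIC))
rep()
o=np.array([220,110]);
for nm,P in dict(roof=[(-.074,.046,.255),(-.074,-.046,.255)],L=[(-.078,.133,.225),(-.078,.091,.225)],R=[(-.078,-.091,.225),(-.078,-.133,.225)]).items():
    print(nm,((proj('top',[b2w(*p) for p in P])-[220,110])*3).round(0).tolist())
"
```

```text
t 21.95 bal xyz mm [-139.3 -499.2  330.1] F bal [-0.8  0.6 -0.2] w 0.0004
x [-0.002  0.002 -1.   ]  q [-0.67  0.24  0.05 -0.   -1.39  0.55]
angle of tool z from balance x (deg) 179.86
tool axes cols in balance (y,z): [[-0.002, -1.0, -0.002], [-1.0, 0.002, 0.003]]
roof [[160.0, 390.0], [294.0, 409.0]]
L [[37.0, 382.0], [96.0, 391.0]]
R [[352.0, 427.0], [411.0, 435.0]]
```

View pics/top4z.png

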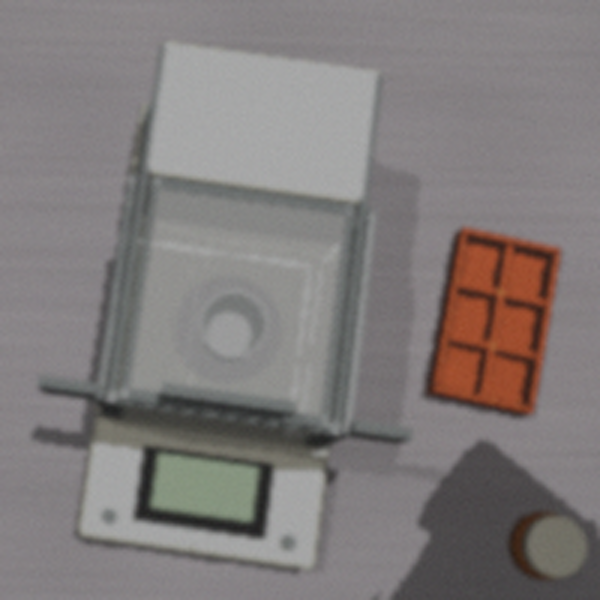

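View pics/scene4.png

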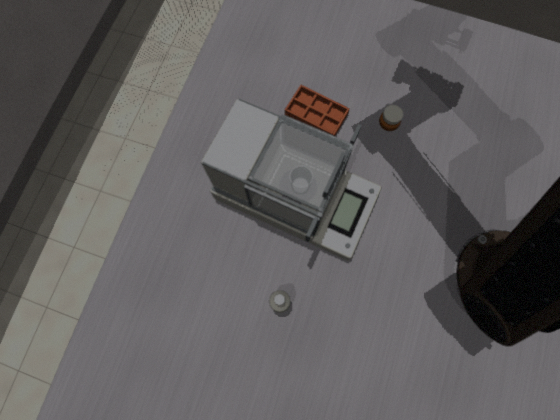

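In the top zoom all three tabs sit where the shut positions project: roof about (160,388)-(294,408), left (40,383)-(97,390), right (352,430)-(410,436). The beaker (232,327), mould, jar and bottle haven't moved, and the hand is away. Handing in.

```bash
python3 -c "
from station import arm
print(arm.job_done())"
```

```text
the job is handed in; nothing more can be done
None
```

I pushed the roof, then the left door, then the right door shut with closed fingertips against the backs of their tabs, then handed the job in at about 22 s. The push slowed to about 8–10 mm/s before each stop. At each stop travel ended and the force along the slide rose to about 9–16 N.

In the last pictures all three tabs are within about a millimetre or two of their shut positions, by eye. The beaker, mould, jar and bottle show no visible movement, and the hand is well clear, with the force reading at noise level.

The arm hid the balance during the pushes, so I relied on the force reading and the measured pose there. The finger stopped 2–3 mm further along than I expected for every panel, because I had assumed a slightly thicker finger. No check failed.

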